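# Stand the ballasted float heavy end down and wind it to the stop

## Task

One end of the bobbin-shaped metal float in the cradle hides a weight. Lift the float clear of the cradle by its middle collar to find out which end is heavy, then stand it upright in the middle of the tray of the hand-cranked slide, heavy end down, and let go so that it stands by itself. Finally wind the crank clockwise until the tray reaches the far end stop, keeping the float standing; do not push the tin, screwdriver and pliers about.

Things in the scene. Friction and masses are not known exactly. Their poses are not given: they have to be found in the camera images.
- float: The float: a plain metal bobbin 150 mm long, both ends alike, 0.32 kg (up to a third more, a quarter less). Origin at its middle, x along its length. A 26 mm tube joins two end discs. Two thirds of the weight hide in one end, so it balances about 40 mm from the middle towards that end. Nothing shows which end it is; it lies either way round.
- float_collar (a point): Middle of the float's polished ball-shaped central collar, 34 mm in diameter, 22 mm long. It touches flat finger pads at one point each, so the float can pivot about the line between the fingers: lifted in a light grip (20 to 30 N) the heavy end droops by 15 degrees or more in about 2 s; a hard grip (80 N) holds it level, with a moment of about 0.1 N m towards the heavy end.
- float_end_a (a point): Centre of the lens-shaped disc at the float's -x end (64.5 mm from the middle): 50 mm in diameter at its widest, which is here, 21 mm thick, rounded rim. Lifted by the rim of one disc, pinched lightly (20 to 30 N) across its 50 mm, the float pivots in the grip within a second or two until its other end hangs down, the lowest point 140 mm below this centre.
- float_end_b (a point): The same for the equal disc at the +x end. The outer face of each disc is domed (radius of curvature 60 mm), so the float stands by itself, rocking a little and righting itself, only with the heavy end down; light end down it topples.
- cradle: Fixed steel cradle, base plate 116 x 56 x 8 mm; two black V saddles at x = +48 and -48 mm (8 mm thick, up to 49 mm high, 41 mm wide) carry the tube of the float with its axis 50 mm above the worktop. Origin on the worktop under its middle, x along the float. The collar is free between the saddles and the end discs stand out beyond both ends.
- slide: Fixed base of the hand-cranked transfer slide, 360 x 96 mm. Origin on the worktop; x points along the travel, away from the crank. A gear housing 74 x 80 mm, 50 mm high, stands round x = -140 mm; the end stop is at the +x end.
- tray (a point): Middle of the tray's flat top, 40 mm above the worktop. The tray is 100 x 100 mm with a 5 mm high, 5 mm wide lip round it. It starts near the crank's end of its travel, at least 155 mm from the crank axis, and moves along the slide's x.
- carriage (a joint): Position of the tray along the slide in m: 0 nearest the crank, 0.080 at the far end stop. It is geared to the crank: 40 mm per turn.
- crank (a joint): Angle of the crank in rad, growing clockwise seen from above: 0 at the near end, 12.57 (two full turns) when the tray is at the far stop. It starts somewhere in the first quarter turn, so up to two turns remain. Turning it takes about 0.1 N m and it stays where it is left.
- crank_axis (a point): Point on the vertical axis of the crank, 90 mm above the worktop, on the slide's middle line.
- knob_grip (a point): Grip point of the crank's upright black knob: 22 mm in diameter, from 66 to 105 mm above the worktop, this point at 90 mm. The knob turns freely on its pin and circles the crank axis at 40 mm radius, above the crank arm, whose top is at 65 mm.
- tin: Bystander: round tin 75 mm across, 50 mm high, near the cradle. Origin under its middle.
- screwdriver: Bystander: screwdriver 209 mm long lying beyond the cradle and slide. Origin under its middle.
- pliers: Bystander: pliers 166 mm long lying to the right of the slide. Origin under its middle.

How it is judged (in metres and radians):
On the way, in this order (a step that is already met when the one before it is completed fails the run):
1. the float is lifted clear of the cradle by its middle collar (distance between the grasp point and float below 0.03 m and height (world z) of float above 0.075 m and contact force between the fingers and float above 1 N and contact force between float and cradle below 0.05 N), for 0.2 s.
2. the float stands upright by itself on the tray, let go, before winding (angle between the x axis of float and the z axis of slide, either way round below 0.2 rad and horizontal distance between float and tray below 0.03 m and contact force between the fingers and float below 0.05 N and z of float in the frame of slide above 0.108 m and value of joint carriage below 0.03 m), for 0.4 s.
At the end, for the whole second after the job is handed in: The tray is within 4 mm of the far end stop; the float stands upright on it by itself (within 0.2 rad of vertical, its middle within 30 mm of the tray's middle, nearly at rest), which it can do only on its heavy end (value of joint carriage above 0.076 m and angle between the x axis of float and the z axis of slide, either way round below 0.2 rad and horizontal distance between float and tray below 0.03 m and z of float in the frame of slide above 0.108 m and linear speed of float below 0.05 m/s); the robot touches nothing.
It fails at once if the tin is pushed more than 30 mm (distance of tin from where it was at the start of the episode above 0.03 m).
It fails at once if the screwdriver is pushed more than 30 mm (distance of screwdriver from where it was at the start of the episode above 0.03 m).
It fails at once if the pliers are pushed more than 30 mm (distance of pliers from where it was at the start of the episode above 0.03 m).
It also fails if it takes over 72 s, if anything falls off the work surface, if the arm or the gripper's body presses on something with over 40 N, if the wrist force passes 120 N, or if a joint passes its speed limit or range.

## Robot

A 6-joint arm with a two-finger parallel gripper is mounted at the origin on a cart in front of the work surface, level with it; the furniture and walls round the work are solid. World frame = base frame: x ahead of the robot, y to its left, z up, the work surface at z = 0. Lengths are in m, angles in degrees, forces in N, time in s.
With the tool pointing down it reaches from about 0.35 to 0.775 m from the base axis. Payload 7.3 kg.
Tool frame: the origin (TCP) lies at the very end of the fingers, on their centre line; the grasp point (between the pads) lies bot.pinch_z behind it (bot.pinch_z is the distance from the TCP to the grasp point, in m); z points along the fingers, y is the direction in which the jaws open and shut (so a half turn about z gives the same grasp; the last joint's range is limited). The gripper opens to 92 mm and grips with 3 to 60 N. Pads are 19 mm wide; open, the fingers measure 130 mm over their backs; the gripper's body (75 mm by 190 mm) begins 47 mm behind the grasp point.
Start: joints at [65.776, 19.595, 87.324, -0, 73.075, -8.365], TCP at [0.143, 0.505, 0.227] pointing down, gripper open.
Joint ranges: [-145.02, 145.02], [-44.19, 115.74], [2.07, 154.8], [-57.11, 237.11], [16.16, 152.29], [-177.93, 177.93]. Speed limits (degrees/s): [147.25, 147.25, 180, 180, 180, 180].

## Interface

Orientations are given as a 3x3 rotation matrix whose columns are the frame's x, y, z axes.
In Python, from workcell import bot gives the robot as it stands.
- The arm moves only by the shell command python3 -m crank 'ROWS' [FORCE]. ROWS is JSON, a list of rows, each an object of numbers: "dx", "dy", "dz": the shift along the tool's x, y, z scaled (see below); "ax", "ay", "az": the turn, a rotation vector about the tool's x, y, z scaled (see below); "gripper": the closure, from -1 (fully open) to 1 (shut), so that 0 is half open. In form: [{"dx": .., "dy": .., "dz": .., "ax": .., "ay": .., "az": .., "gripper": ..}, ...]. A call has exactly 5 rows; each row shifts and turns the commanded pose from where the row before left it, along the tool's axes as they then stand; what a row does not reach is not made up. The controller multiplies each number of a shift by 100 mm and each number of a turn by 0.15 rad. A row lasts 1/10 s, in which the tool goes at most 50 mm and 8.59 degrees, less where a joint would pass 70% of its speed; a pose out of reach is approached as far as the arm can. A call with a number of a shift or a turn outside -1 to 1 is refused whole. A call with a gripper value outside its range is refused whole. The fingers move at their own pace and stop on an object; FORCE is the grip in N (left out, the last holds). Time passes only in rows, so rows that do not move let the fingers close, or fill a call up. It gives the time, the measured TCP pose, the force and the opening at its end, in the units of the state.
- bot.observe(): the state, without advancing time (a new reading comes with each control period).
- bot.grab_frame(name): name is "scene" or "top"; returns a dict with "color" (480x640x3 uint8, red, green, blue), "range_z" (480x640 float32, m along the optical axis (not along the pixel's ray), 0 where there is no reading), "K" (3x3 intrinsics, pixels), "dist_coeffs" ([k1, k2, p1, p2, k3] as OpenCV has them; the pictures are not rectified), "view" (4x4, takes a point from world to camera coordinates). Camera axes: x right, y down, z forward; pixel columns grow to the right and rows downward; lengths in m; the calibration is good to about 2 mm. A picture is of the moment at which its call begins.
- bot.job_done(): hands the job in, once; it reports no verdict.
The state is a dict: "t": time; "qpos": joint angles; "qd": joint speeds; "effort": joint torques, N m; "position": TCP position; "ee_rot": TCP orientation; "wrist_force": force on the tool from outside, world axes, zero at the start; "torque": the same for the moment, N m; "grip_width": opening from 0.0 (shut) to 1.0 (fully open).
Only numpy, scipy, OpenCV 4.12 (cv2) and the standard library are available. Lean on these libraries where they do the work, as an engineer would, in place of code of your own. Each camera call takes 0.05 s, during which the arm holds its last target. There are 200 camera calls.

## Working session

There is one attempt and no reset: what is moved stays moved. The work goes in short steps, Python scripts to look and compute and a shell command to move; the robot and the scene stay as the last step left them, time stands still between calls to the robot, and variables do not carry over. Pictures are saved under pics/ and viewed, about 8 in all and at most 12, crops included, and the job is handed in when it is done.

```bash
mkdir -p pics; ls; cat > h.py <<'E'
import numpy as np,cv2
from workcell import bot
def save(name,fn,crop=None,s=1):
    f=bot.grab_frame(name); np.savez('pics/'+fn+'.npz',**{k:np.array(v) for k,v in f.items()})
    c=f['color'][...,::-1]
    if crop: x0,y0,x1,y1=crop; c=c[y0:y1,x0:x1]
    if s!=1: c=cv2.resize(c,None,fx=s,fy=s,interpolation=cv2.INTER_CUBIC)
    cv2.imwrite('pics/'+fn+'.png',c); return f
def load(fn): return dict(np.load('pics/'+fn+'.npz'))
def cam(f):
    V=np.array(f['view']);return V[:3,:3],V[:3,3]
def px2z(f,u,v,z):
    "pixel to world on plane z"
    R,t=cam(f);p=cv2.undistortPoints(np.array([[[u,v]]],float),f['K'],f['dist_coeffs'])[0,0]
    d=R.T@np.array([p[0],p[1],1]);o=-R.T@t;return o+d*(z-o[2])/d[2]
def cloud(f):
    R,t=cam(f);h,w=f['range_z'].shape
    g=np.stack(np.meshgrid(np.arange(w),np.arange(h)),-1).reshape(-1,1,2).astype(float)
    p=cv2.undistortPoints(g,f['K'],f['dist_coeffs'])[:,0];Z=f['range_z'].reshape(-1,1)
    return ((np.c_[p,np.ones(len(p))]*Z-t)@R).reshape(h,w,3)
def proj(f,P):
    R,t=cam(f);return cv2.projectPoints(np.atleast_2d(P).astype(float),cv2.Rodrigues(R)[0],t,f['K'],f['dist_coeffs'])[0][:,0]
E
python3 - <<'E'
from h import *
a=save('scene','s0');b=save('top','t0')
o=bot.observe();print(o['t'],o['position'],np.round(o['ee_rot'],3),o['wrist_force'],o['grip_width'],bot.pinch_z)
for f in(a,b): R,t=cam(f);print(-R.T@t,np.round(R[2],2))
E
```

```text
pics
0.1 [0.14329738 0.50467678 0.22612101] [[-0.962  0.273 -0.001]
 [ 0.273  0.962 -0.001]
 [ 0.    -0.001 -1.   ]] [-0.24968095 -0.24059113 -0.02770575] 0.9970132625802747 0.0188
[ 0.11848267 -0.69581764  0.56048093] [ 0.51  0.64 -0.57]
[ 0.38575562 -0.14498154  1.4908473 ] [ 0.13 -0.01 -0.99]
```

```bash
python3 -m crank --help 2>&1 | head -20
```

```text
invalid input: not JSON, or not a number
```

View pics/t0.png

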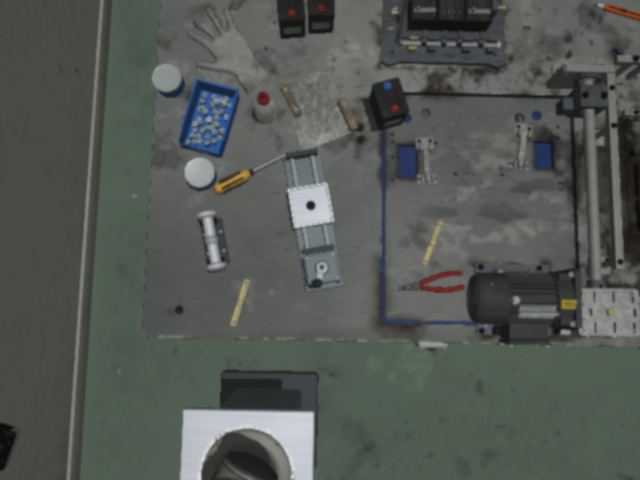

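View pics/s0.png

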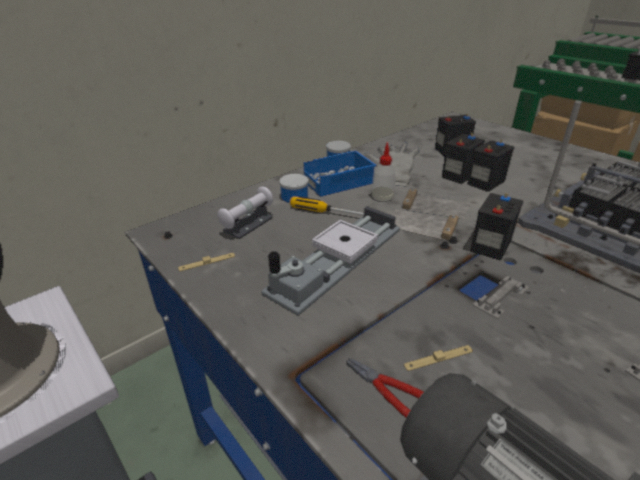

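The top picture shows the float at about (212,241), with discs near (206,215) and (217,267). The tray is at (311,205), the crank knob at about (317,283) and the crank axis at about (321,267). The tin is at (199,172), the screwdriver at (250,173) and the pliers at (435,282).

```bash
python3 - <<'E'
from h import *
f=load('t0');c=f['color'][140:300,180:360,::-1]
cv2.imwrite('pics/t0c.png',cv2.resize(c[:160,:180],None,fx=4.4,fy=3.75*4.4/4.4,interpolation=cv2.INTER_CUBIC)) if 0 else cv2.imwrite('pics/t0c.png',cv2.resize(c,(675,600),interpolation=cv2.INTER_CUBIC))
f2=load('s0');cv2.imwrite('pics/s0c.png',cv2.resize(f2['color'][180:310,210:400,::-1],(798,546),interpolation=cv2.INTER_CUBIC))
for n,g in(('t',f),('s',f2)):
    P=cloud(g);d=g['range_z']>0
    # float: z 45..80 in region
    m=d&(P[...,2]>.03)&(P[...,2]<.09)&(P[...,0]>.3)&(P[...,0]<.62)&(P[...,1]>.0)&(P[...,1]<.3)
    q,l,st,ce=cv2.connectedComponentsWithStats(m.astype(np.uint8))
    for i in range(1,q):
        if st[i,4]>15: Q=P[l==i];print(n,st[i],Q.mean(0).round(4),Q.min(0).round(3),Q.max(0).round(3))
E
```

```text
t [197 213  30  59 782] [0.5511 0.0953 0.0614] [0.482 0.059 0.033] [0.62  0.134 0.08 ]
s [217 187  54  42 840] [0.5447 0.0873 0.0556] [0.483 0.057 0.03 ] [0.62  0.13  0.076]
```

View pics/t0c.png

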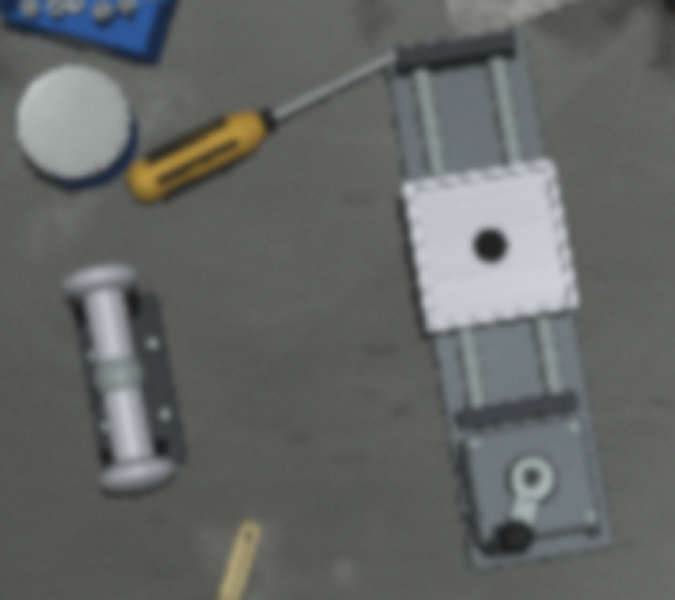

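View pics/s0c.png

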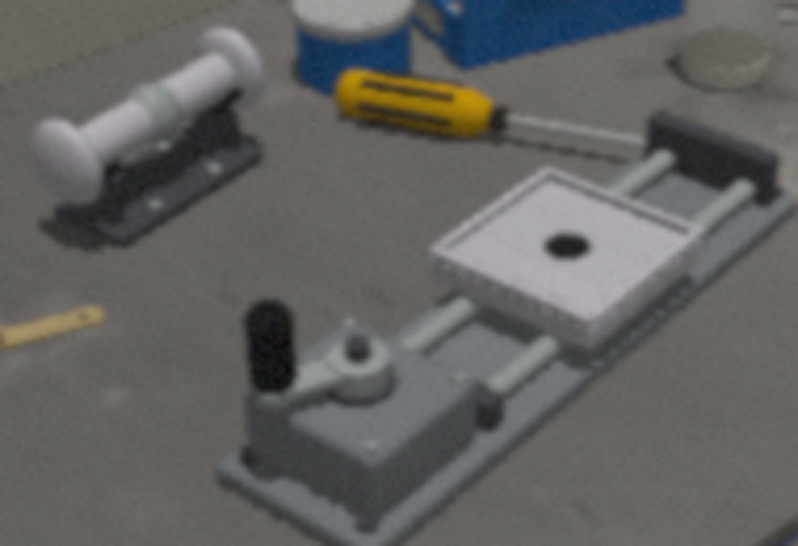

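```bash
python3 - <<'E'
from h import *
f=load('t0');g=load('s0')
T=lambda u,v,z:px2z(f,180+u/3.75,140+v/3.75,z)
S=lambda u,v,z:px2z(g,210+u/4.2,180+v/4.2,z)
np.set_printoptions(precision=4,suppress=True)
print('ends',T(101,279,.05),T(136,474,.05),'collar',T(118,375,.05),S(157,103,.06))
print('tray',T(490,245,.04),S(568,245,.04),'corners',[T(u,v,.045)[:2] for u,v in((404,183),(553,159),(579,305),(429,333))])
print('hub',T(532,478,.072),S(357,340,.075),'knob',T(515,535,.105),S(270,308,.105))
print('stop',T(458,51,.04),'base',[T(u,v,.008)[:2] for u,v in((390,45),(520,32),(612,543),(474,569))])
print('tin',T(74,125,.05),'sd',T(150,185,.02))
P=cloud(f);Q=P[213:273,195:230].reshape(-1,3);Q=Q[(Q[:,2]>.066)];print(len(Q),Q.min(0),Q.max(0),Q.mean(0))
Q=P[180:235,280:340].reshape(-1,3);Q=Q[(Q[:,2]>.035)&(Q[:,2]<.05)];print(cv2.minAreaRect((Q[:,:2]*1000).astype(np.float32)),Q.mean(0))
Q=P[272:292,305:330].reshape(-1,3);Q=Q[(Q[:,2]>.09)];print('knob',len(Q),Q.mean(0))
E
```

```text
ends [0.6208 0.1117 0.05  ] [0.4939 0.0835 0.05  ] collar [0.558  0.0979 0.05  ] [0.5571 0.0877 0.06  ]
tray [ 0.651  -0.1416  0.04  ] [ 0.6517 -0.1426  0.04  ] corners [array([ 0.6903, -0.0839]), array([ 0.7087, -0.1819]), array([ 0.6115, -0.2008]), array([ 0.5907, -0.103 ])]
hub [ 0.4952 -0.1717  0.072 ] [ 0.4957 -0.1729  0.075 ] knob [ 0.4571 -0.1612  0.105 ] [ 0.4585 -0.1631  0.105 ]
stop [ 0.7819 -0.1173  0.04  ] base [array([ 0.7937, -0.0702]), array([ 0.805 , -0.1587]), array([ 0.4581, -0.2268]), array([ 0.439 , -0.1357])]
tin [0.7231 0.1341 0.05  ] sd [0.6902 0.0872 0.02  ]
194 [ 0.3858 -0.145   0.066 ] [0.6219 0.1326 1.4908] [0.537  0.083  0.1437]
((650.53173828125, -141.23727416992188), (101.48323822021484, 99.72428131103516), 10.862977981567383) [ 0.6504 -0.1412  0.0413]
knob 67 [ 0.4569 -0.1612  0.1034]
```

```bash
cat >> h.py <<'E'
def go(p,yaw=None):
    "delta from measured pose to TCP p (world) in tool units (100 mm), yaw err in 0.15rad units; run with tool down"
    o=bot.observe();R=np.array(o['ee_rot']);d=R.T@(np.array(p)-o['position'])*10
    y=np.degrees(np.arctan2(R[1,1],R[0,1]))
    print('t',round(o['t'],2),'pos',np.round(o['position'],4),'d',d.round(3),'jaw',y.round(2),'az',None if yaw is None else round(-np.radians(yaw-y)/.15,3),'tilt',R[:2,2].round(4),'F',np.round(o['wrist_force'],2),'w',round(o['grip_width'],3),'q',np.round(o['qpos'],0))
E
python3 -m crank '[{"az":-0.82},{"az":-0.82},{"az":-0.82},{"az":-0.82},{}]' 25
python3 - <<'E'
from h import *
go([.5573,.0977,.16],102.5)
P=cloud(load('t0'));Q=P[258:276,313:331,2];print((Q[::2,::2]*1000).astype(int))
E
```

```text
t 0.1 pos [0.1433 0.5047 0.2261] d [-5.095 -2.782  0.664] jaw 74.14 az -3.3 tilt [-0.0006 -0.0013] F [-0.25 -0.24 -0.03] w 0.997 q [66. 20. 87. -0. 73. -8.]
[[52 53 51 49 46 47 51 49 55]
 [43 46 59 49 51 46 53 47 51]
 [52 52 46 53 63 67 57 48 53]
 [54 49 64 65 68 68 71 53 51]
 [51 54 63 65 68 76 62 64 49]
 [51 55 61 64 71 74 64 70 57]
 [47 51 67 64 66 68 62 53 48]
 [52 51 62 64 68 66 58 51 49]
 [51 51 65 63 69 64 40 47 55]]schema error: expected keys dx, dy, dz, ax, ay, az, gripper
```

```bash
python3 -m crank '[{"dx":0,"dy":0,"dz":0,"ax":0,"ay":0,"az":-0.82,"gripper":-1},{"dx":0,"dy":0,"dz":0,"ax":0,"ay":0,"az":-0.82,"gripper":-1},{"dx":0,"dy":0,"dz":0,"ax":0,"ay":0,"az":-0.82,"gripper":-1},{"dx":0,"dy":0,"dz":0,"ax":0,"ay":0,"az":-0.83,"gripper":-1},{"dx":0,"dy":0,"dz":0,"ax":0,"ay":0,"az":0,"gripper":-1}]' 25
python3 -c "
from h import *
go([.5573,.0977,.16],102.5)"
```

```text
t: 0.6
position: [0.1433, 0.5048, 0.2264]
ee_rot: [[-0.976, -0.216, -0.0], [-0.216, 0.976, -0.001], [0.001, -0.001, -1.0]]
wrist_force: [-0.6, -0.3, -0.5]
grip_width: 1.001
t 0.6 pos [0.1433 0.5048 0.2264] d [-3.163 -4.869  0.665] jaw 102.48 az -0.003 tilt [-0.0004 -0.0007] F [-0.62 -0.33 -0.47] w 1.001 q [ 66.  20.  87.   0.  73. -37.]
```

```bash

python3 -m crank '[{"dx":-0.2,"dy":-0.31,"dz":0.04,"ax":0,"ay":0,"az":0,"gripper":-1},{"dx":-0.23,"dy":-0.35,"dz":0.05,"ax":0,"ay":0,"az":0,"gripper":-1},{"dx":-0.23,"dy":-0.35,"dz":0.05,"ax":0,"ay":0,"az":0,"gripper":-1},{"dx":-0.23,"dy":-0.35,"dz":0.05,"ax":0,"ay":0,"az":0,"gripper":-1},{"dx":-0.23,"dy":-0.35,"dz":0.05,"ax":0,"ay":0,"az":0,"gripper":-1}]' >/dev/null
python3 -m crank '[{"dx":-0.23,"dy":-0.35,"dz":0.05,"ax":0,"ay":0,"az":0,"gripper":-1},{"dx":-0.23,"dy":-0.35,"dz":0.05,"ax":0,"ay":0,"az":0,"gripper":-1},{"dx":-0.23,"dy":-0.35,"dz":0.05,"ax":0,"ay":0,"az":0,"gripper":-1},{"dx":-0.23,"dy":-0.35,"dz":0.05,"ax":0,"ay":0,"az":0,"gripper":-1},{"dx":-0.23,"dy":-0.35,"dz":0.05,"ax":0,"ay":0,"az":0,"gripper":-1}]' >/dev/null
python3 -m crank '[{"dx":-0.23,"dy":-0.35,"dz":0.05,"ax":0,"ay":0,"az":0,"gripper":-1},{"dx":-0.23,"dy":-0.35,"dz":0.05,"ax":0,"ay":0,"az":0,"gripper":-1},{"dx":-0.23,"dy":-0.35,"dz":0.05,"ax":0,"ay":0,"az":0,"gripper":-1},{"dx":-0.2,"dy":-0.35,"dz":0.05,"ax":0,"ay":0,"az":0,"gripper":-1},{"dx":0,"dy":0,"dz":0,"ax":0,"ay":0,"az":0,"gripper":-1}]'
python3 -c "
from h import *
go([.5573,.0977,.0312],102.5)"
```

```text
t: 2.1
position: [0.559, 0.0946, 0.1565]
ee_rot: [[-0.978, -0.207, 0.0], [-0.207, 0.978, -0.001], [0.0, -0.001, -1.0]]
wrist_force: [-0.2, 0.1, -0.1]
grip_width: 1.002
t 2.1 pos [0.559  0.0946 0.1565] d [0.01  0.035 1.252] jaw 101.96 az -0.063 tilt [ 0.0001 -0.0011] F [-0.2   0.15 -0.05] w 1.002 q [   2.   28.   87.   -0.   66. -100.]
```

```bash

python3 -m crank '[{"dx":0.01,"dy":0.03,"dz":0.3,"ax":0,"ay":0,"az":-0.06,"gripper":-1},{"dx":0,"dy":0,"dz":0.3,"ax":0,"ay":0,"az":0,"gripper":-1},{"dx":0,"dy":0,"dz":0.3,"ax":0,"ay":0,"az":0,"gripper":-1},{"dx":0,"dy":0,"dz":0.25,"ax":0,"ay":0,"az":0,"gripper":-1},{"dx":0,"dy":0,"dz":0.1,"ax":0,"ay":0,"az":0,"gripper":-1}]'
python3 - <<'E'
from h import *
go([.5573,.0977,.0312],102.5)
save('scene','s1',(190,150,350,270),5)
E
```

```text
t: 2.6
position: [0.5529, 0.1015, 0.0303]
ee_rot: [[-0.975, -0.222, -0.005], [-0.222, 0.975, 0.0], [0.005, 0.001, -1.0]]
wrist_force: [-0.4, 0.2, 0.2]
grip_width: 1.0
t 2.6 pos [0.5529 0.1015 0.0303] d [-0.034 -0.047 -0.009] jaw 102.8 az 0.035 tilt [-0.0047  0.    ] F [-0.4   0.18  0.19] w 1.0 q [   3.   36.   94.    0.   50. -100.]
```

View pics/s1.png

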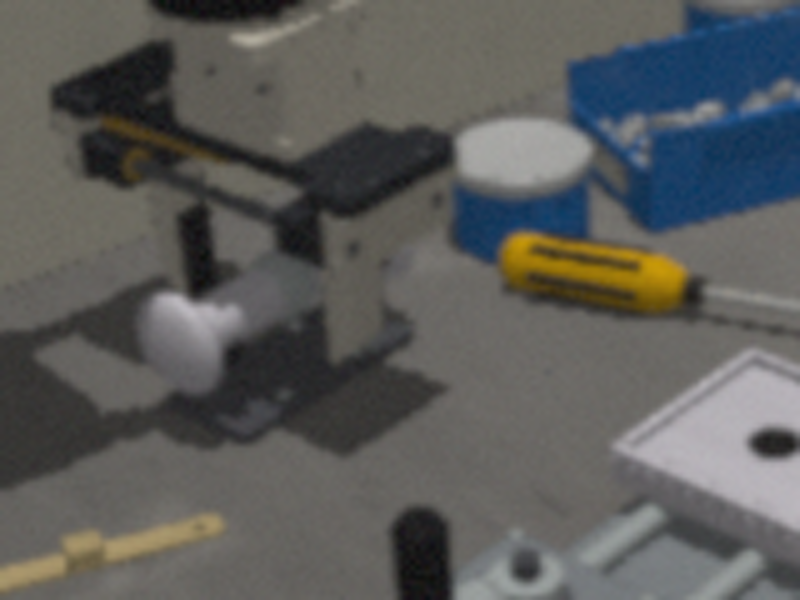

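The fingers straddle the collar, the float is undisturbed in the cradle, and the tin is clear. Next I'll settle, correct and close.

```bash

python3 -m crank '[{"dx":0,"dy":0,"dz":0,"ax":0,"ay":0,"az":0,"gripper":-1},{"dx":0,"dy":0,"dz":0,"ax":0,"ay":0,"az":0,"gripper":-1},{"dx":0,"dy":0,"dz":0,"ax":0,"ay":0,"az":0,"gripper":-1},{"dx":0,"dy":0,"dz":0,"ax":0,"ay":0,"az":0,"gripper":-0.5},{"dx":0,"dy":0,"dz":0,"ax":0,"ay":0,"az":0,"gripper":-0.2}]' 25
python3 -c "
from h import *
go([.5573,.0977,.0312],102.5)"
```

```text
t: 3.15
position: [0.5553, 0.1011, 0.0334]
ee_rot: [[-0.975, -0.224, 0.001], [-0.224, 0.975, 0.0], [-0.001, -0.0, -1.0]]
wrist_force: [-0.5, -0.1, 0.9]
grip_width: 0.876
t 3.15 pos [0.5553 0.1011 0.0334] d [-0.012 -0.038  0.022] jaw 102.92 az 0.049 tilt [0.0012 0.0001] F [-0.49 -0.09  0.95] w 0.876 q [   3.   36.   94.    0.   50. -100.]
```

```bash

python3 -m crank '[{"dx":-0.01,"dy":-0.04,"dz":0.02,"ax":0,"ay":0,"az":0.04,"gripper":-0.2},{"dx":0,"dy":0,"dz":0,"ax":0,"ay":0,"az":0,"gripper":0.1},{"dx":0,"dy":0,"dz":0,"ax":0,"ay":0,"az":0,"gripper":1},{"dx":0,"dy":0,"dz":0,"ax":0,"ay":0,"az":0,"gripper":1},{"dx":0,"dy":0,"dz":0,"ax":0,"ay":0,"az":0,"gripper":1}]' 25
python3 -m crank '[{"dx":0,"dy":0,"dz":0,"ax":0,"ay":0,"az":0,"gripper":1},{"dx":0,"dy":0,"dz":0,"ax":0,"ay":0,"az":0,"gripper":1},{"dx":0,"dy":0,"dz":0,"ax":0,"ay":0,"az":0,"gripper":1},{"dx":0,"dy":0,"dz":0,"ax":0,"ay":0,"az":0,"gripper":1},{"dx":0,"dy":0,"dz":0,"ax":0,"ay":0,"az":0,"gripper":1}]' 25
python3 -c "
from h import *
go([.5573,.0977,.0312],102.5)"
```

```text
t: 3.65
position: [0.5568, 0.0974, 0.0307]
ee_rot: [[-0.976, -0.218, -0.0], [-0.218, 0.976, 0.0], [0.0, 0.0, -1.0]]
wrist_force: [-0.2, 1.1, 0.2]
grip_width: 0.44
t: 4.15
position: [0.5566, 0.0981, 0.0308]
ee_rot: [[-0.976, -0.218, -0.0], [-0.218, 0.976, 0.001], [-0.0, 0.001, -1.0]]
wrist_force: [-1.2, 5.4, 1.1]
grip_width: 0.358
t 4.15 pos [0.5566 0.0981 0.0308] d [-0.006 -0.005 -0.004] jaw 102.59 az 0.011 tilt [-0.0001  0.0009] F [-1.22  5.38  1.13] w 0.358 q [   2.   36.   94.    0.   50. -100.]
```

```bash

python3 -m crank '[{"dx":0,"dy":0,"dz":0,"ax":0,"ay":0,"az":0,"gripper":1},{"dx":0,"dy":0,"dz":0,"ax":0,"ay":0,"az":0,"gripper":1},{"dx":0,"dy":0,"dz":-0.1,"ax":0,"ay":0,"az":0,"gripper":1},{"dx":0,"dy":0,"dz":-0.15,"ax":0,"ay":0,"az":0,"gripper":1},{"dx":0,"dy":0,"dz":-0.15,"ax":0,"ay":0,"az":0,"gripper":1}]' 60
python3 -c "
from h import *
go([.5573,.0977,.0312],102.5);o=bot.observe();print(np.array(o['ee_rot']).T@o['torque'])"
python3 -m crank '[{"dx":0,"dy":0,"dz":-0.1,"ax":0,"ay":0,"az":0,"gripper":1},{"dx":0,"dy":0,"dz":0,"ax":0,"ay":0,"az":0,"gripper":1},{"dx":0,"dy":0,"dz":0,"ax":0,"ay":0,"az":0,"gripper":1},{"dx":0,"dy":0,"dz":0,"ax":0,"ay":0,"az":0,"gripper":1},{"dx":0,"dy":0,"dz":0,"ax":0,"ay":0,"az":0,"gripper":1}]' 60
python3 - <<'E'
from h import *
go([.5573,.0977,.0312],102.5);o=bot.observe();print(np.array(o['ee_rot']).T@o['torque'])
save('scene','s2',(190,150,350,270),5)
E
```

```text
t: 4.65
position: [0.5563, 0.0968, 0.071]
ee_rot: [[-0.976, -0.218, -0.002], [-0.218, 0.976, -0.001], [0.002, -0.001, -1.0]]
wrist_force: [0.0, -1.2, -4.5]
grip_width: 0.347
t 4.65 pos [0.5563 0.0968 0.071 ] d [-0.013  0.007  0.398] jaw 102.6 az 0.011 tilt [-0.0017 -0.0009] F [ 0.01 -1.16 -4.46] w 0.347 q [   2.   33.   92.   -0.   55. -100.]
[ 0.02363273  0.14204255 -0.03520591]
t: 5.15
position: [0.5563, 0.0973, 0.0799]
ee_rot: [[-0.976, -0.218, -0.002], [-0.218, 0.976, -0.0], [0.002, 0.0, -1.0]]
wrist_force: [-0.2, 0.0, -3.5]
grip_width: 0.345
t 5.15 pos [0.5563 0.0973 0.0799] d [-0.011  0.001  0.487] jaw 102.59 az 0.01 tilt [-0.0016 -0.0001] F [-0.2   0.04 -3.53] w 0.345 q [   2.   33.   92.   -0.   56. -100.]
[-0.06634486  0.17234213 -0.00669244]
```

View pics/s2.png

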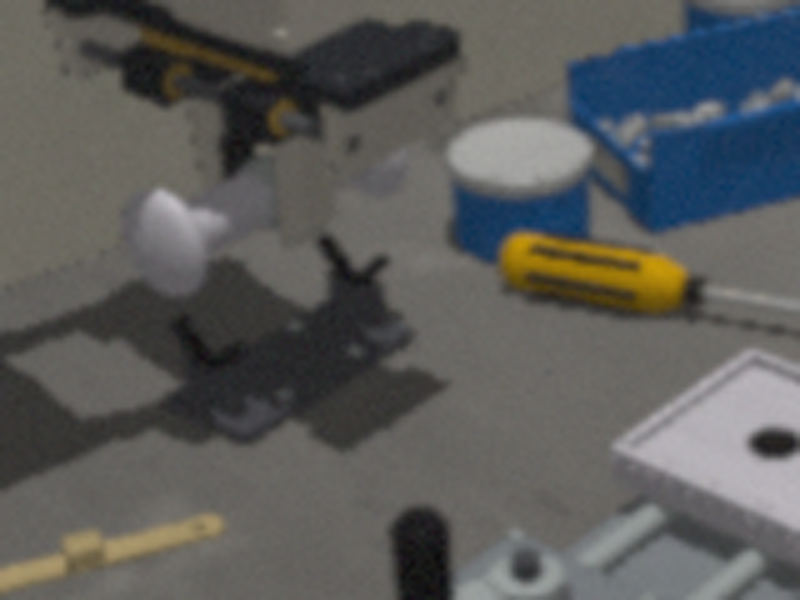

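```bash

python3 -m crank '[{"dx":0,"dy":0,"dz":0,"ax":0,"ay":0,"az":0,"gripper":1},{"dx":0,"dy":0,"dz":0,"ax":0,"ay":0,"az":0,"gripper":1},{"dx":0,"dy":0,"dz":0,"ax":0,"ay":0,"az":0,"gripper":1},{"dx":0,"dy":0,"dz":0,"ax":0,"ay":0,"az":0,"gripper":1},{"dx":0,"dy":0,"dz":0,"ax":0,"ay":0,"az":0,"gripper":1}]' 32
python3 - <<'E'
from h import *
np.set_printoptions(precision=4,suppress=True)
o=bot.observe();print(o['t'],np.array(o['ee_rot']).T@o['torque'],o['wrist_force'])
bot_f=save('scene','s3')
u=np.array([.976,.218,0])
for n in('s1','s2','s3'):
    f=load(n);P=cloud(f)[150:240,190:300].reshape(-1,3);c=np.array([.557,.0977,0])
    a=(P-c)@u;b=(P-c)@np.array([-.218,.976,0]);
    for s in(-1,1):
        m=(abs(a*s-.0645)<.014)&(abs(b)<.03)&(P[:,2]>.02)&(P[:,2]<.14)&(P[:,2]>.055*(n!='s1'))
        z=P[m,2];print(n,s,m.sum(),np.percentile(z,[2,50,98]) if m.any() else '')
E
```

```text
t: 5.7
position: [0.557, 0.0977, 0.081]
ee_rot: [[-0.976, -0.218, 0.001], [-0.218, 0.976, 0.0], [-0.001, 0.0, -1.0]]
wrist_force: [-1.1, 2.3, -0.0]
grip_width: 0.352
5.7 [-0.6536 -0.0605 -0.0774] [-1.0821  2.3218 -0.0201]
s1 -1 274 [0.0293 0.0557 0.0743]
s1 1 33 [0.0226 0.0395 0.0497]
s2 -1 282 [0.083  0.1078 0.1254]
s2 1 59 [0.0745 0.0872 0.0972]
s3 -1 175 [0.1168 0.1306 0.1396]
s3 1 83 [0.0628 0.0781 0.0845]
```

```bash

python3 -m crank '[{"dx":-0.02,"dy":0,"dz":0,"ax":0,"ay":-0.8,"az":0,"gripper":1},{"dx":-0.02,"dy":0,"dz":0,"ax":0,"ay":-0.8,"az":0,"gripper":1},{"dx":-0.02,"dy":0,"dz":0,"ax":0,"ay":-0.8,"az":0,"gripper":1},{"dx":0,"dy":0,"dz":0,"ax":0,"ay":0,"az":0,"gripper":1},{"dx":0,"dy":0,"dz":0,"ax":0,"ay":0,"az":0,"gripper":1}]' 60
python3 - <<'E'
from h import *
np.set_printoptions(precision=4,suppress=True)
o=bot.observe();R=np.array(o['ee_rot']);g=o['position']-.0188*R[:,2];print('grasp',g,np.degrees(np.arcsin(R[:2,2]@[.976,.218])),R.T@o['torque'],o['wrist_force'])
f=save('scene','s4',(190,150,350,270),5)
u=np.array([.976,.218,0])
print(proj(f,[g,g+u*.0645,g-u*.0645])-[190,150])
E
```

```text
t: 6.25
position: [0.5622, 0.0984, 0.0812]
ee_rot: [[-0.915, -0.218, 0.34], [-0.204, 0.976, 0.076], [-0.349, 0.0, -0.937]]
wrist_force: [0.3, 0.3, -2.7]
grip_width: 0.345
grasp [0.5558 0.097  0.0989] 20.418505613385488 [-0.012   0.5866 -0.0365] [ 0.2713  0.2764 -2.6546]
[[52.8538 38.2755]
 [72.3051 27.912 ]
 [31.7039 49.5309]]
```

View pics/s4.png

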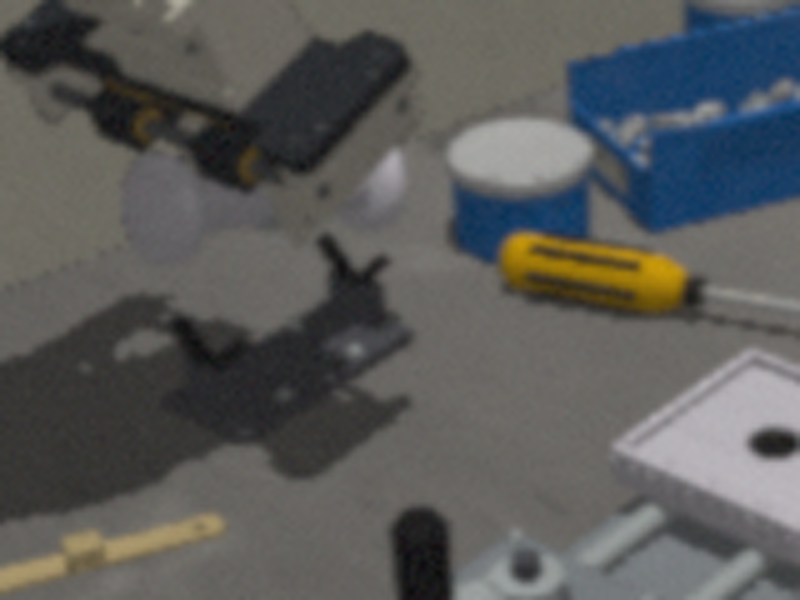

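Near disc at (162,205) and far disc at (378,185). A level float would put them at (158,248) and (361,140), so the far end has clearly drooped about 20° and is the heavy end. I'll set it back down on the cradle.

```bash

python3 -m crank '[{"dx":0.005,"dy":0,"dz":0.08,"ax":0,"ay":0,"az":0,"gripper":1},{"dx":0.005,"dy":0,"dz":0.08,"ax":0,"ay":0,"az":0,"gripper":1},{"dx":0.005,"dy":0,"dz":0.08,"ax":0,"ay":0,"az":0,"gripper":1},{"dx":0.005,"dy":0,"dz":0.07,"ax":0,"ay":0,"az":0,"gripper":1},{"dx":0,"dy":0,"dz":0,"ax":0,"ay":0,"az":0,"gripper":1}]' 60
python3 - <<'E'
from h import *
np.set_printoptions(precision=4,suppress=True)
o=bot.observe();R=np.array(o['ee_rot']);g=o['position']-.0188*R[:,2];print('grasp',g,R.T@o['torque'],o['wrist_force'],R.T@(np.array([.5573,.0977,.05])-g)*10)
f=save('scene','s5',(190,150,350,270),5)
E
```

```text
t: 6.8
position: [0.571, 0.1008, 0.0501]
ee_rot: [[-0.914, -0.218, 0.341], [-0.204, 0.976, 0.077], [-0.35, 0.001, -0.937]]
wrist_force: [0.0, 1.3, -3.6]
grip_width: 0.346
grasp [0.5645 0.0993 0.0677] [-0.0598  0.5354  0.0587] [ 0.0278  1.3107 -3.5961] [ 0.1313 -0.0001  0.1398]
```

View pics/s5.png

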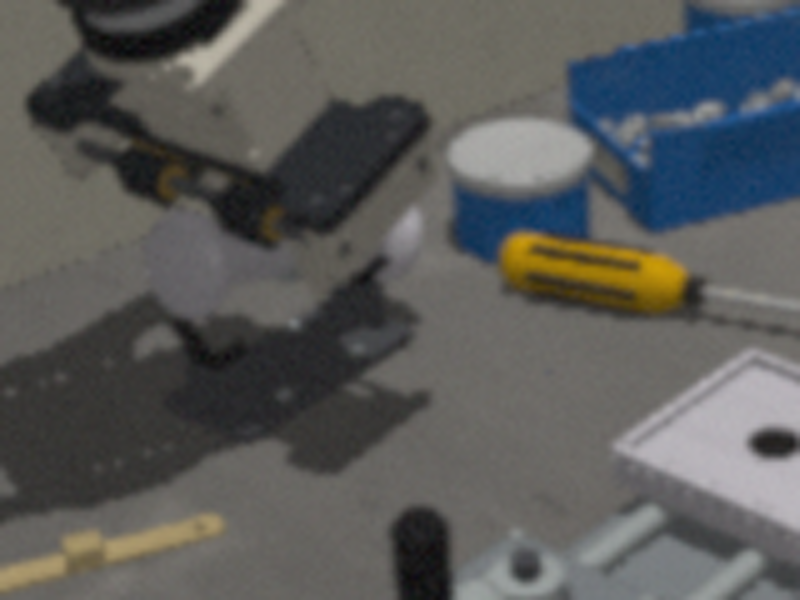

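The far disc at (405,240) sits just outside the far saddle, and the near end is raised. I'll go on with a light grip so it levels.

```bash

python3 -m crank '[{"dx":0.015,"dy":0,"dz":0.03,"ax":0,"ay":0,"az":0,"gripper":1},{"dx":0.03,"dy":0,"dz":0.03,"ax":0,"ay":0,"az":0,"gripper":1},{"dx":0.03,"dy":0,"dz":0.03,"ax":0,"ay":0,"az":0,"gripper":1},{"dx":0.03,"dy":0,"dz":0.03,"ax":0,"ay":0,"az":0,"gripper":1},{"dx":0.025,"dy":0,"dz":0.02,"ax":0,"ay":0,"az":0,"gripper":1}]' 25
python3 - <<'E'
from h import *
np.set_printoptions(precision=4,suppress=True)
o=bot.observe();R=np.array(o['ee_rot']);g=o['position']-.0188*R[:,2];print('grasp',g,R.T@o['torque'],o['wrist_force'],R.T@(np.array([.5573,.0977,.05])-g)*10)
f=save('scene','s6',(190,150,350,270),5)
E
```

```text
t: 7.35
position: [0.5654, 0.0989, 0.0345]
ee_rot: [[-0.913, -0.218, 0.346], [-0.204, 0.976, 0.077], [-0.355, -0.001, -0.935]]
wrist_force: [3.6, 0.9, 0.6]
grip_width: 0.356
grasp [0.5589 0.0975 0.052 ] [-0.172  -0.4029 -0.0158] [3.5748 0.8538 0.6068] [0.0212 0.0056 0.0136]
```

View pics/s6.png

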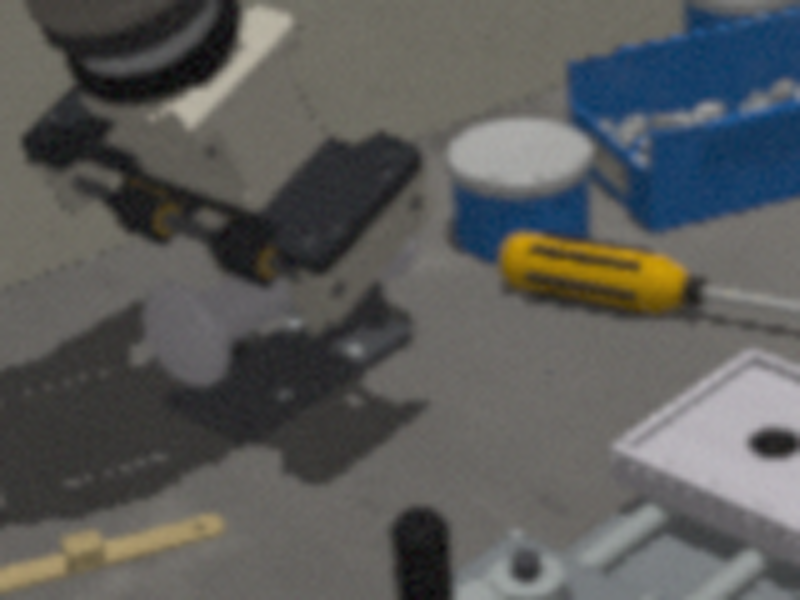

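The float is back level; the near disc is at (190,335), as at the start. Now open, retreat up and untilt.

```bash

python3 -m crank '[{"dx":0.015,"dy":0,"dz":0.01,"ax":0,"ay":0,"az":0,"gripper":1},{"dx":0,"dy":0,"dz":0,"ax":0,"ay":0,"az":0,"gripper":0.2},{"dx":0,"dy":0,"dz":0,"ax":0,"ay":0,"az":0,"gripper":-0.2},{"dx":0,"dy":0,"dz":0,"ax":0,"ay":0,"az":0,"gripper":-1},{"dx":0,"dy":0,"dz":0,"ax":0,"ay":0,"az":0,"gripper":-1}]' 25
python3 -m crank '[{"dx":0,"dy":0,"dz":0,"ax":0,"ay":0,"az":0,"gripper":-1},{"dx":0,"dy":0,"dz":0,"ax":0,"ay":0,"az":0,"gripper":-1},{"dx":0,"dy":0,"dz":0,"ax":0,"ay":0,"az":0,"gripper":-1},{"dx":0,"dy":0,"dz":-0.2,"ax":0,"ay":0,"az":0,"gripper":-1},{"dx":0,"dy":0,"dz":-0.4,"ax":0,"ay":0.4,"az":0,"gripper":-1}]' 25
python3 -m crank '[{"dx":0,"dy":0,"dz":-0.3,"ax":0,"ay":0.8,"az":0,"gripper":-1},{"dx":0,"dy":0,"dz":-0.2,"ax":0,"ay":0.8,"az":0,"gripper":-1},{"dx":0,"dy":0,"dz":0,"ax":0,"ay":0.4,"az":0,"gripper":-1},{"dx":0,"dy":0,"dz":0,"ax":0,"ay":0,"az":0,"gripper":-1},{"dx":0,"dy":0,"dz":0,"ax":0,"ay":0,"az":0,"gripper":-1}]' 25
python3 - <<'E'
from h import *
np.set_printoptions(precision=4,suppress=True)
f=save('scene','s7',(190,150,350,270),5);save('top','t7')
go([.4943,.0837,.0312],102.5)
c=np.array([.5573,.0977,.05]);u=np.array([.976,.217,0])
print(proj(f,[c,c+u*.0645,c-u*.0645])*5-[950,750])
E
```

```text
t: 7.9
position: [0.5629, 0.0988, 0.0322]
ee_rot: [[-0.914, -0.218, 0.343], [-0.204, 0.976, 0.077], [-0.351, 0.0, -0.936]]
wrist_force: [-0.4, 0.8, -0.5]
grip_width: 0.609
t: 8.4
position: [0.5394, 0.094, 0.086]
ee_rot: [[-0.935, -0.217, 0.28], [-0.208, 0.976, 0.064], [-0.287, 0.002, -0.958]]
wrist_force: [0.9, 0.2, -0.4]
grip_width: 0.997
t: 8.9
position: [0.5308, 0.0922, 0.1328]
ee_rot: [[-0.976, -0.219, 0.011], [-0.219, 0.976, 0.004], [-0.012, 0.002, -1.0]]
wrist_force: [-0.2, -0.1, 0.2]
grip_width: 1.001
t 9.0 pos [0.5303 0.0921 0.1328] d [ 0.381 -0.005  1.012] jaw 102.65 az 0.017 tilt [0.0104 0.0043] F [ 0.28 -0.02  0.25] w 1.001 q [   2.   26.   93.    0.   60. -101.]
[[277.9911 283.1013]
 [372.1139 229.2135]
 [175.8957 341.5018]]
```

View pics/s7.png

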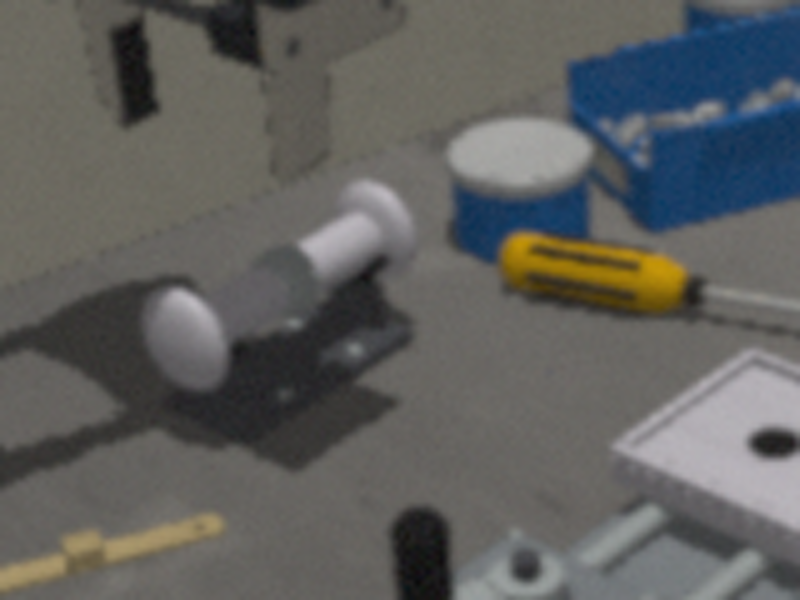

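The float is seated back in the cradle, shifted about 3 mm away from the robot; its near disc is at (187,338). The near (light) disc is now centred at about (0.497, 0.084).

```bash

python3 -m crank '[{"dx":0.17,"dy":0,"dz":0.1,"ax":0,"ay":0,"az":0,"gripper":-1},{"dx":0.17,"dy":0,"dz":0.3,"ax":0,"ay":0.04,"az":0,"gripper":-1},{"dx":0,"dy":0,"dz":0.3,"ax":0,"ay":0,"az":0,"gripper":-1},{"dx":0,"dy":0,"dz":0.25,"ax":0,"ay":0,"az":0,"gripper":-1},{"dx":0,"dy":0,"dz":0.06,"ax":0,"ay":0,"az":0,"gripper":-1}]' 25
python3 -m crank '[{"dx":0,"dy":0,"dz":0,"ax":0,"ay":0,"az":0,"gripper":-1},{"dx":0,"dy":0,"dz":0,"ax":0,"ay":0,"az":0,"gripper":-1},{"dx":0,"dy":0,"dz":0,"ax":0,"ay":0,"az":0,"gripper":-1},{"dx":0,"dy":0,"dz":0,"ax":0,"ay":0,"az":0,"gripper":-1},{"dx":0,"dy":0,"dz":0,"ax":0,"ay":0,"az":0,"gripper":-1}]' 25
python3 - <<'E'
from h import *
go([.4973,.0844,.0312],102.5)
E
```

```text
t: 9.5
position: [0.4964, 0.0848, 0.0299]
ee_rot: [[-0.976, -0.219, 0.001], [-0.219, 0.976, 0.003], [-0.001, 0.003, -1.0]]
wrist_force: [-1.6, 0.2, 0.6]
grip_width: 0.996
t: 10.0
position: [0.4995, 0.085, 0.033]
ee_rot: [[-0.976, -0.219, 0.007], [-0.219, 0.976, 0.003], [-0.008, 0.001, -1.0]]
wrist_force: [0.0, 0.5, -0.4]
grip_width: 1.0
t 10.0 pos [0.4995 0.085  0.033 ] d [ 0.023 -0.001  0.018] jaw 102.65 az 0.017 tilt [0.0072 0.0028] F [ 0.01  0.51 -0.37] w 1.0 q [   1.   32.  104.    0.   44. -102.]
```

```bash

python3 -m crank '[{"dx":0.02,"dy":0,"dz":0.02,"ax":0,"ay":0.04,"az":0,"gripper":-0.5},{"dx":0,"dy":0,"dz":0,"ax":0,"ay":0,"az":0,"gripper":-0.2},{"dx":0,"dy":0,"dz":0,"ax":0,"ay":0,"az":0,"gripper":1},{"dx":0,"dy":0,"dz":0,"ax":0,"ay":0,"az":0,"gripper":1},{"dx":0,"dy":0,"dz":0,"ax":0,"ay":0,"az":0,"gripper":1}]' 25
python3 -m crank '[{"dx":0,"dy":0,"dz":0,"ax":0,"ay":0,"az":0,"gripper":1},{"dx":0,"dy":0,"dz":0,"ax":0,"ay":0,"az":0,"gripper":1},{"dx":0,"dy":0,"dz":0,"ax":0,"ay":0,"az":0,"gripper":1},{"dx":0,"dy":0,"dz":0,"ax":0,"ay":0,"az":0,"gripper":1},{"dx":0,"dy":0,"dz":0,"ax":0,"ay":0,"az":0,"gripper":1}]' 25
python3 - <<'E'
from h import *
go([.4973,.0844,.0312],102.5)
E
```

```text
t: 10.5
position: [0.4971, 0.0846, 0.0303]
ee_rot: [[-0.976, -0.219, -0.0], [-0.219, 0.976, 0.002], [-0.0, 0.001, -1.0]]
wrist_force: [-1.2, 0.3, 0.0]
grip_width: 0.611
t: 11.0
position: [0.4972, 0.0845, 0.0304]
ee_rot: [[-0.976, -0.219, -0.0], [-0.219, 0.976, 0.001], [-0.0, 0.001, -1.0]]
wrist_force: [0.6, -0.8, -0.4]
grip_width: 0.518
t 11.0 pos [0.4972 0.0845 0.0304] d [-0.001 -0.002 -0.008] jaw 102.65 az 0.017 tilt [-0.      0.0014] F [ 0.64 -0.82 -0.35] w 0.518 q [   1.   32.  104.    0.   44. -102.]
```

```bash

python3 -m crank '[{"dx":0,"dy":0,"dz":-0.1,"ax":0,"ay":0,"az":0,"gripper":1},{"dx":-0.05,"dy":0,"dz":-0.25,"ax":0,"ay":0,"az":0,"gripper":1},{"dx":-0.18,"dy":0,"dz":-0.35,"ax":0,"ay":0,"az":0,"gripper":1},{"dx":-0.28,"dy":0,"dz":-0.38,"ax":0,"ay":0,"az":0,"gripper":1},{"dx":-0.25,"dy":0,"dz":-0.4,"ax":0,"ay":0,"az":0,"gripper":1}]' 27
python3 -m crank '[{"dx":-0.1,"dy":0,"dz":-0.4,"ax":0,"ay":0,"az":0,"gripper":1},{"dx":0,"dy":0,"dz":-0.35,"ax":0,"ay":0,"az":0,"gripper":1},{"dx":0,"dy":0,"dz":-0.15,"ax":0,"ay":0,"az":0,"gripper":1},{"dx":0,"dy":0,"dz":0,"ax":0,"ay":0,"az":0,"gripper":1},{"dx":0,"dy":0,"dz":0,"ax":0,"ay":0,"az":0,"gripper":1}]' 27
python3 - <<'E'
from h import *
go([.6507,-.1415,.19],100.9)
f=save('scene','s8');o=bot.observe();R=np.array(o['ee_rot']);g=o['position']-.0188*R[:,2]
p=proj(f,[g,g-[0,0,.14]]);print(p)
cv2.imwrite('pics/s8.png',cv2.resize(f['color'][100:300,180:400,::-1],(660,600)))
E
```

```text
t: 11.5
position: [0.5715, 0.1013, 0.1801]
ee_rot: [[-0.976, -0.219, -0.001], [-0.219, 0.976, 0.002], [0.001, 0.002, -1.0]]
wrist_force: [1.4, 0.6, -5.2]
grip_width: 0.518
t: 12.0
position: [0.5802, 0.103, 0.2675]
ee_rot: [[-0.976, -0.219, -0.002], [-0.219, 0.976, 0.001], [0.002, 0.002, -1.0]]
wrist_force: [-1.7, 0.5, -4.5]
grip_width: 0.519
t 12.0 pos [0.5802 0.103  0.2675] d [-0.154 -2.541  0.77 ] jaw 102.65 az 0.203 tilt [-0.0021  0.0014] F [-1.67  0.54 -4.5 ] w 0.519 q [   3.   25.   72.    0.   83. -100.]
[[240.91835363 102.72645615]
 [248.20897847 165.48125806]]
```

View pics/s8.png

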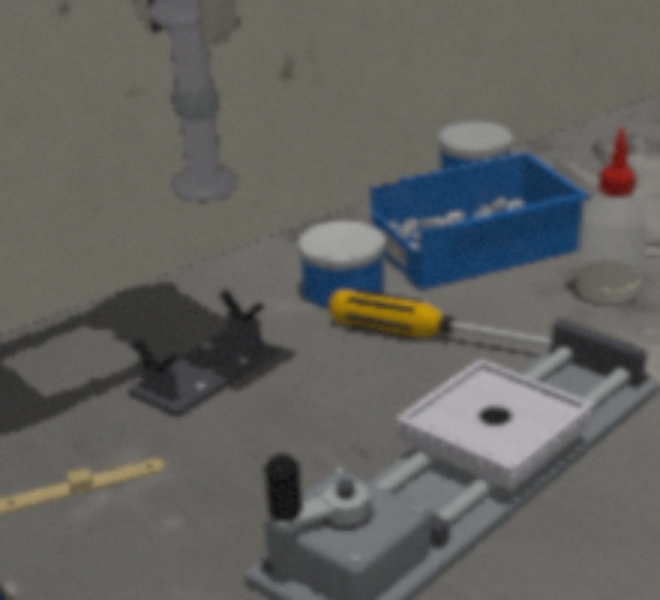

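The float hangs vertically from its light end, clear of everything; its bottom disc is at (204,183) in the crop. Now carry it gently to the tray.

```bash

python3 -m crank '[{"dx":-0.01,"dy":-0.08,"dz":0,"ax":0,"ay":0,"az":0,"gripper":1},{"dx":-0.01,"dy":-0.15,"dz":0,"ax":0,"ay":0,"az":0,"gripper":1},{"dx":-0.01,"dy":-0.2,"dz":0,"ax":0,"ay":0,"az":0,"gripper":1},{"dx":-0.01,"dy":-0.2,"dz":0,"ax":0,"ay":0,"az":0,"gripper":1},{"dx":-0.01,"dy":-0.2,"dz":0,"ax":0,"ay":0,"az":0,"gripper":1}]' 27 >/dev/null
python3 -m crank '[{"dx":-0.01,"dy":-0.2,"dz":0,"ax":0,"ay":0,"az":0,"gripper":1},{"dx":-0.01,"dy":-0.2,"dz":0,"ax":0,"ay":0,"az":0,"gripper":1},{"dx":-0.01,"dy":-0.2,"dz":0,"ax":0,"ay":0,"az":0,"gripper":1},{"dx":-0.01,"dy":-0.2,"dz":0,"ax":0,"ay":0,"az":0,"gripper":1},{"dx":-0.01,"dy":-0.2,"dz":0,"ax":0,"ay":0,"az":0,"gripper":1}]' 27 >/dev/null
python3 -m crank '[{"dx":-0.01,"dy":-0.2,"dz":0,"ax":0,"ay":0,"az":0,"gripper":1},{"dx":-0.01,"dy":-0.2,"dz":0,"ax":0,"ay":0,"az":0,"gripper":1},{"dx":-0.01,"dy":-0.15,"dz":0,"ax":0,"ay":0,"az":0,"gripper":1},{"dx":-0.01,"dy":-0.1,"dz":0,"ax":0,"ay":0,"az":0,"gripper":1},{"dx":-0.01,"dy":-0.06,"dz":0,"ax":0,"ay":0,"az":0,"gripper":1}]' 27 >/dev/null
python3 -m crank '[{"dx":0,"dy":0,"dz":0,"ax":0,"ay":0,"az":0.1,"gripper":1},{"dx":0,"dy":0,"dz":0,"ax":0,"ay":0,"az":0.1,"gripper":1},{"dx":0,"dy":0,"dz":0,"ax":0,"ay":0,"az":0,"gripper":1},{"dx":0,"dy":0,"dz":0,"ax":0,"ay":0,"az":0,"gripper":1},{"dx":0,"dy":0,"dz":0,"ax":0,"ay":0,"az":0,"gripper":1}]' 27 >/dev/null
python3 - <<'E'
from h import *
go([.6507,-.1415,.165],100.9)
E
```

```text
t 14.05 pos [ 0.6513 -0.141   0.2682] d [ 0.007 -0.005  1.032] jaw 100.97 az 0.008 tilt [0.0001 0.0014] F [ 0.4   0.05 -4.28] w 0.52 q [ -19.   34.   57.    0.   89. -120.]
```

```bash

python3 -m crank '[{"dx":0,"dy":0,"dz":0.15,"ax":0,"ay":0,"az":0,"gripper":1},{"dx":0.01,"dy":0,"dz":0.2,"ax":0,"ay":0,"az":0,"gripper":1},{"dx":0,"dy":-0.005,"dz":0.25,"ax":0,"ay":0,"az":0,"gripper":1},{"dx":0,"dy":0,"dz":0.2,"ax":0,"ay":0,"az":0,"gripper":1},{"dx":0,"dy":0,"dz":0.15,"ax":0,"ay":0,"az":0,"gripper":1}]' 27 >/dev/null
python3 -m crank '[{"dx":0,"dy":0,"dz":0.05,"ax":0,"ay":0,"az":0,"gripper":1},{"dx":0,"dy":0,"dz":0,"ax":0,"ay":0,"az":0,"gripper":1},{"dx":0,"dy":0,"dz":0,"ax":0,"ay":0,"az":0,"gripper":1},{"dx":0,"dy":0,"dz":0,"ax":0,"ay":0,"az":0,"gripper":1},{"dx":0,"dy":0,"dz":0,"ax":0,"ay":0,"az":0,"gripper":1}]' 27 >/dev/null
python3 - <<'E'
from h import *
go([.6507,-.1415,.161],100.9)
E
```

```text
t 15.05 pos [ 0.6508 -0.1421  0.169 ] d [-0.     0.006  0.08 ] jaw 100.93 az 0.004 tilt [0.0015 0.0009] F [-0.1  -0.18 -3.36] w 0.515 q [ -19.   37.   67.    0.   76. -120.]
```

```bash

python3 -m crank '[{"dx":0,"dy":0.005,"dz":0.02,"ax":0,"ay":0,"az":0,"gripper":1},{"dx":0,"dy":0,"dz":0.02,"ax":0,"ay":0,"az":0,"gripper":1},{"dx":0,"dy":0,"dz":0.02,"ax":0,"ay":0,"az":0,"gripper":1},{"dx":0,"dy":0,"dz":0,"ax":0,"ay":0,"az":0,"gripper":1},{"dx":0,"dy":0,"dz":0,"ax":0,"ay":0,"az":0,"gripper":1}]' 20 |grep -A3 force
for i in 1 2; do python3 -c "
from h import *
go([.6507,-.1415,.161],100.9)"; 
[ $i = 1 ] && python3 -m crank '[{"dx":0,"dy":0,"dz":0.01,"ax":0,"ay":0,"az":0,"gripper":1},{"dx":0,"dy":0,"dz":0,"ax":0,"ay":0,"az":0,"gripper":1},{"dx":0,"dy":0,"dz":0.01,"ax":0,"ay":0,"az":0,"gripper":1},{"dx":0,"dy":0,"dz":0,"ax":0,"ay":0,"az":0,"gripper":1},{"dx":0,"dy":0,"dz":0,"ax":0,"ay":0,"az":0,"gripper":1}]' 20 |grep -A3 force; done
```

```text
wrist_force: [-0.8, -0.2, -3.1]
grip_width: 0.517
t 15.55 pos [ 0.6502 -0.1415  0.1619] d [-0.005 -0.     0.009] jaw 100.93 az 0.003 tilt [-0.0003  0.0016] F [-0.81 -0.16 -3.12] w 0.517 q [ -19.   37.   68.    0.   75. -120.]
wrist_force: [-0.0, 0.4, 1.1]
grip_width: 0.523
t 16.05 pos [ 0.6505 -0.1416  0.1606] d [-0.002  0.001 -0.004] jaw 100.93 az 0.003 tilt [0.0009 0.0012] F [-0.04  0.39  1.14] w 0.523 q [ -19.   37.   68.    0.   74. -120.]
```

Contact made (Fz changed from -3.3 to +1.1 N). Release.

```bash

python3 -m crank '[{"dx":0,"dy":0,"dz":-0.005,"ax":0,"ay":0,"az":0,"gripper":-0.05},{"dx":0,"dy":0,"dz":0,"ax":0,"ay":0,"az":0,"gripper":-0.1},{"dx":0,"dy":0,"dz":0,"ax":0,"ay":0,"az":0,"gripper":-0.2},{"dx":0,"dy":0,"dz":0,"ax":0,"ay":0,"az":0,"gripper":-0.4},{"dx":0,"dy":0,"dz":0,"ax":0,"ay":0,"az":0,"gripper":-0.7}]' 20 |grep -A3 force
python3 -m crank '[{"dx":0,"dy":0,"dz":0,"ax":0,"ay":0,"az":0,"gripper":-1},{"dx":0,"dy":0,"dz":0,"ax":0,"ay":0,"az":0,"gripper":-1},{"dx":0,"dy":0,"dz":0,"ax":0,"ay":0,"az":0,"gripper":-1},{"dx":0,"dy":0,"dz":-0.1,"ax":0,"ay":0,"az":0,"gripper":-1},{"dx":0,"dy":0,"dz":-0.3,"ax":0,"ay":0,"az":0,"gripper":-1}]' 20 |grep -A3 force
python3 -m crank '[{"dx":0,"dy":0,"dz":-0.3,"ax":0,"ay":0,"az":0,"gripper":-1},{"dx":0,"dy":0,"dz":-0.15,"ax":0,"ay":0,"az":0,"gripper":-1},{"dx":0,"dy":0,"dz":0,"ax":0,"ay":0,"az":0,"gripper":-1},{"dx":0,"dy":0,"dz":0,"ax":0,"ay":0,"az":0,"gripper":-1},{"dx":0,"dy":0,"dz":0,"ax":0,"ay":0,"az":0,"gripper":-1}]' 20 |grep -A3 force
cat >> h.py <<'E'
def stand(n,c):
    f=save('scene',n);P=cloud(f);h=P[...,2]
    near=np.hypot(P[...,0]-c[0],P[...,1]-c[1])<.06
    for lo,hi in((.06,.085),(.085,.11),(.115,.13),(.165,.19)):
        Q=P[near&(h>lo)&(h<hi)];print(n,lo,len(Q),np.median(Q,0).round(4) if len(Q) else '')
E
python3 - <<'E'
from h import *
go([.6507,-.1415,.161],100.9)
stand('s9',(.6507,-.1415))
E
```

```text
wrist_force: [0.5, 0.1, 0.1]
grip_width: 0.729
wrist_force: [-0.2, -0.8, -1.0]
grip_width: 0.997
wrist_force: [-0.3, 0.7, -0.6]
grip_width: 0.998
t 17.55 pos [ 0.6497 -0.1415  0.2441] d [-0.011 -0.004  0.831] jaw 100.93 az 0.003 tilt [-0.0025  0.0023] F [-0.29  0.7  -0.56] w 0.998 q [ -19.   35.   60.    0.   85. -120.]
s9 0.06 119 [ 0.6422 -0.1493  0.0732]
s9 0.085 114 [ 0.6386 -0.1508  0.096 ]
s9 0.115 109 [ 0.6352 -0.1521  0.1215]
s9 0.165 348 [ 0.6299 -0.1529  0.1825]
```

```bash

H='nothing'
python3 -m crank '[{"dx":0,"dy":0,"dz":0,"ax":0,"ay":0,"az":0,"gripper":-1},{"dx":0,"dy":0,"dz":0,"ax":0,"ay":0,"az":0,"gripper":-1},{"dx":0,"dy":0,"dz":0,"ax":0,"ay":0,"az":0,"gripper":-1},{"dx":0,"dy":0,"dz":0,"ax":0,"ay":0,"az":0,"gripper":-1},{"dx":0,"dy":0,"dz":0,"ax":0,"ay":0,"az":0,"gripper":-1}]' >/dev/null
python3 -c "
from h import *
stand('s10',(.6507,-.1415))"
python3 -m crank '[{"dx":0,"dy":0,"dz":0,"ax":0,"ay":0,"az":0,"gripper":-1},{"dx":0,"dy":0,"dz":0,"ax":0,"ay":0,"az":0,"gripper":-1},{"dx":0,"dy":0,"dz":0,"ax":0,"ay":0,"az":0,"gripper":-1},{"dx":0,"dy":0,"dz":0,"ax":0,"ay":0,"az":0,"gripper":-1},{"dx":0,"dy":0,"dz":0,"ax":0,"ay":0,"az":0,"gripper":-1}]' >/dev/null
python3 -c "
from h import *
stand('s11',(.6507,-.1415))"
```

```text
s10 0.06 114 [ 0.6421 -0.1498  0.0724]
s10 0.085 117 [ 0.6387 -0.1512  0.0964]
s10 0.115 110 [ 0.6358 -0.153   0.1212]
s10 0.165 350 [ 0.6306 -0.1537  0.1825]
s11 0.06 114 [ 0.6422 -0.1498  0.0722]
s11 0.085 114 [ 0.6387 -0.151   0.0962]
s11 0.115 108 [ 0.6352 -0.1521  0.1216]
s11 0.165 351 [ 0.6305 -0.1536  0.1826]
```

```bash
python3 - <<'E'
from h import *
f=load('s11');b=np.array([.6507,-.1415,.04])
p=proj(f,[b+[0,0,z] for z in(0,.0105,.04,.075,.11,.1395,.15)])
x0,y0=int(p[:,0].mean())-50,int(p[:,1].mean())-40
print(x0,y0,((p-[x0,y0])*7).round(0).tolist())
cv2.imwrite('pics/s11.png',cv2.resize(f['color'][y0:y0+80,x0:x0+100,::-1],(700,560),interpolation=cv2.INTER_CUBIC))
E
```

```text
295 166 [[347.0, 506.0], [348.0, 477.0], [350.0, 394.0], [352.0, 291.0], [355.0, 183.0], [357.0, 88.0], [358.0, 53.0]]
```

View pics/s11.png

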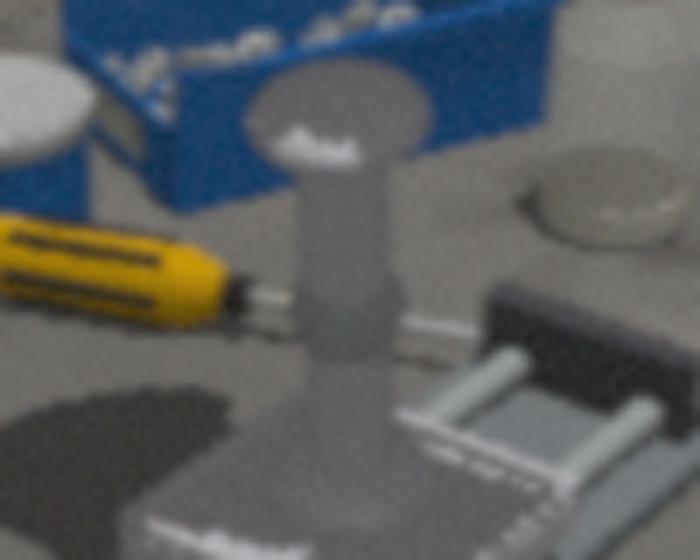

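The float stands on the tray: collar at (351,315), top disc at (340,115), leaning slightly to the left. I'll quantify the lean with a model fit on the depth.

```bash
cat >> h.py <<'E'
from scipy.optimize import least_squares
def fitfloat(f,c,zc=.115):
    P=cloud(f)
    m=(np.hypot(P[...,0]-c[0],P[...,1]-c[1])<.06)&(P[...,2]>.055)&(P[...,2]<.2);Q=P[m]
    s=np.linspace(-.075,.075,301);a=abs(s)
    r=np.where(a<.054,.013,np.sqrt(np.clip(.0255**2*(1-((a-.0645)/.011)**2),0,None)))
    r=np.maximum(r,np.where(a<.011,np.sqrt(np.clip(.017**2-a**2,0,None)),0));prof=np.c_[s,r][r>0]
    from scipy.spatial import cKDTree
    T=cKDTree(prof)
    def res(x):
        d=np.array([x[3],x[4],1]);d/=np.linalg.norm(d);v=Q-np.array(x[:3]);t=v@d
        return T.query(np.c_[t,np.linalg.norm(v-np.outer(t,d),axis=1)])[0]
    best=min((least_squares(res,[c[0]+dx,c[1]+dy,zc,0,0],loss='soft_l1',f_scale=.002) for dx in(0,-.01,.01) for dy in (0,-.01)),key=lambda b:b.cost)
    x=best.x;print('n',len(Q),'mid',x[:3].round(4),'lean deg',np.degrees(np.arctan(x[3:])).round(1),'rms',np.sqrt(np.mean(res(x)**2)).round(4))
    return x
E
python3 - <<'E'
from h import *
for n in('s9','s11'):fitfloat(load(n),(.6507,-.1415))
f=load('s0');print('tray z check',proj(f,[.6507,-.1415,.04]))
E
```

```text
n 1003 mid [ 0.6458 -0.1415  0.1126] lean deg [-7.1 -2.2] rms 0.0011
n 995 mid [ 0.646  -0.1421  0.1128] lean deg [-6.6 -2.5] rms 0.0011
tray z check [[344.5577853 238.2962277]]
```

The float leans about 7° (limit 11.5°) and is static, with its middle 5 mm from the tray centre. That's fine. On to the knob.

```bash

python3 -m crank '[{"dx":0.25,"dy":0.03,"dz":0,"ax":0,"ay":0,"az":0,"gripper":-1},{"dx":0.4,"dy":0.03,"dz":0,"ax":0,"ay":0,"az":0,"gripper":-1},{"dx":0.45,"dy":0.03,"dz":0,"ax":0,"ay":0,"az":0,"gripper":-1},{"dx":0.45,"dy":0.04,"dz":0,"ax":0,"ay":0,"az":0,"gripper":-1},{"dx":0.37,"dy":0.03,"dz":0.1,"ax":0,"ay":0,"az":0,"gripper":-1}]' >/dev/null
python3 -m crank '[{"dx":0,"dy":0,"dz":0.3,"ax":0,"ay":0,"az":0,"gripper":-1},{"dx":0,"dy":0,"dz":0.2,"ax":0,"ay":0,"az":0,"gripper":-1},{"dx":0,"dy":0,"dz":0,"ax":0,"ay":0,"az":0,"gripper":-1},{"dx":0,"dy":0,"dz":0,"ax":0,"ay":0,"az":0,"gripper":-1},{"dx":0,"dy":0,"dz":0,"ax":0,"ay":0,"az":0,"gripper":-1}]' >/dev/null
python3 - <<'E'
from h import *
go([.4575,-.162,.078],100.9)
s=save('scene','s12');t=save('top','t12')
fitfloat(s,(.6507,-.1415))
E
```

```text
t 19.7 pos [ 0.4596 -0.1626  0.1866] d [0.022 0.01  1.086] jaw 100.94 az 0.005 tilt [0.0018 0.0004] F [ 0.8  -0.22  0.03] w 0.999 q [ -29.   18.   97.    0.   65. -130.]
n 997 mid [ 0.6459 -0.1419  0.1127] lean deg [-6.7 -2.4] rms 0.0012
```

```bash

python3 -m crank '[{"dx":0.02,"dy":0.01,"dz":0.25,"ax":0,"ay":0,"az":0,"gripper":-1},{"dx":0,"dy":0,"dz":0.3,"ax":0,"ay":0,"az":0,"gripper":-1},{"dx":0,"dy":0,"dz":0.3,"ax":0,"ay":0,"az":0,"gripper":-1},{"dx":0,"dy":0,"dz":0.18,"ax":0,"ay":0,"az":0,"gripper":-1},{"dx":0,"dy":0,"dz":0.04,"ax":0,"ay":0,"az":0,"gripper":-1}]' >/dev/null
python3 -m crank '[{"dx":0,"dy":0,"dz":0,"ax":0,"ay":0,"az":0,"gripper":-0.2},{"dx":0,"dy":0,"dz":0,"ax":0,"ay":0,"az":0,"gripper":0},{"dx":0,"dy":0,"dz":0,"ax":0,"ay":0,"az":0,"gripper":0.2},{"dx":0,"dy":0,"dz":0,"ax":0,"ay":0,"az":0,"gripper":0.2},{"dx":0,"dy":0,"dz":0,"ax":0,"ay":0,"az":0,"gripper":0.2}]' >/dev/null
python3 - <<'E'
from h import *
go([.4575,-.162,.078],100.9)
E
```

```text
t 20.8 pos [ 0.4569 -0.1616  0.079 ] d [-0.005 -0.005  0.01 ] jaw 100.93 az 0.003 tilt [0.001  0.0009] F [-0.51 -0.03 -0.19] w 0.617 q [ -29.   26.  105.    0.   50. -130.]
```

```bash

python3 -m crank '[{"dx":0,"dy":0,"dz":0,"ax":0,"ay":0,"az":0,"gripper":1},{"dx":0,"dy":0,"dz":0,"ax":0,"ay":0,"az":0,"gripper":1},{"dx":0,"dy":0,"dz":0,"ax":0,"ay":0,"az":0,"gripper":1},{"dx":0,"dy":0,"dz":0,"ax":0,"ay":0,"az":0,"gripper":1},{"dx":0,"dy":0,"dz":0,"ax":0,"ay":0,"az":0,"gripper":1}]' 30 
python3 -m crank '[{"dx":0,"dy":0,"dz":0,"ax":0,"ay":0,"az":0,"gripper":1},{"dx":0,"dy":0,"dz":0,"ax":0,"ay":0,"az":0,"gripper":1},{"dx":0,"dy":0,"dz":0,"ax":0,"ay":0,"az":0,"gripper":1},{"dx":0,"dy":0,"dz":0,"ax":0,"ay":0,"az":0,"gripper":1},{"dx":0,"dy":0,"dz":0,"ax":0,"ay":0,"az":0,"gripper":1}]' 30 
cat >> h.py <<'E'
AX=np.array([.4955,-.1722])
def wind(step,n=5,r=.04,err=True):
    "rows (dx,dy) for n rows of `step` deg clockwise from the measured knob angle, tool axes"
    o=bot.observe();R=np.array(o['ee_rot'])[:2,:2];p=np.array(o['position'])[:2]
    v=p-AX;a=np.degrees(np.arctan2(v[1],v[0]));q=p if err else AX+r*v/np.hypot(*v)
    print('t',round(o['t'],2),'knob deg',a.round(1),'rad',np.hypot(*v).round(4),'z',round(o['position'][2],4),'F',np.round(o['wrist_force'],1),'w',round(o['grip_width'],3))
    for i in range(1,n+1):
        b=np.radians(a-i*step);w=AX+r*np.array([np.cos(b),np.sin(b)]);print((R.T@(w-q)*10).round(3));q=w
E
python3 -c "
from h import *
wind(10);wind(18)"
```

```text
t: 21.3
position: [0.4565, -0.1614, 0.0785]
ee_rot: [[-0.982, -0.19, -0.0], [-0.19, 0.982, 0.002], [-0.0, 0.002, -1.0]]
wrist_force: [-0.1, 0.5, 0.3]
grip_width: 0.226
t: 21.8
position: [0.4565, -0.1614, 0.0785]
ee_rot: [[-0.982, -0.19, -0.0], [-0.19, 0.982, 0.002], [-0.0, 0.002, -1.0]]
wrist_force: [-0.6, 0.7, 0.7]
grip_width: 0.226
t 21.8 knob deg 164.5 rad 0.0404 z 0.0785 F [-0.6  0.7  0.7] w 0.226
[-0.04   0.058]
[-0.046  0.052]
[-0.054  0.044]
[-0.061  0.033]
[-0.066  0.022]
t 21.8 knob deg 164.5 rad 0.0404 z 0.0785 F [-0.6  0.7  0.7] w 0.226
[-0.076  0.1  ]
[-0.1    0.075]
[-0.119  0.04 ]
[-0.125  0.001]
[-0.119 -0.037]
```

```bash

python3 -m crank '[{"dx":-0.03,"dy":0.05,"dz":0,"ax":0,"ay":0,"az":0,"gripper":1},{"dx":-0.046,"dy":0.052,"dz":0,"ax":0,"ay":0,"az":0,"gripper":1},{"dx":-0.054,"dy":0.044,"dz":0,"ax":0,"ay":0,"az":0,"gripper":1},{"dx":-0.061,"dy":0.033,"dz":0,"ax":0,"ay":0,"az":0,"gripper":1},{"dx":-0.066,"dy":0.022,"dz":0,"ax":0,"ay":0,"az":0,"gripper":1}]' 30 >/dev/null
python3 -c "
from h import *
wind(15);fitfloat(save('scene','s13'),(.655,-.140))"
```

```text
t 22.3 knob deg 115.8 rad 0.0412 z 0.0784 F [-4.2  4.   3.4] w 0.229
[-0.107  0.002]
[-0.103 -0.014]
[-0.096 -0.04 ]
[-0.083 -0.064]
[-0.063 -0.083]
n 991 mid [ 0.651  -0.1402  0.1126] lean deg [-6.9 -2.1] rms 0.0011
```

```bash

python3 -m crank '[{"dx":-0.1,"dy":0.01,"dz":0,"ax":0,"ay":0,"az":0,"gripper":1},{"dx":-0.103,"dy":-0.014,"dz":0,"ax":0,"ay":0,"az":0,"gripper":1},{"dx":-0.096,"dy":-0.04,"dz":0,"ax":0,"ay":0,"az":0,"gripper":1},{"dx":-0.083,"dy":-0.064,"dz":0,"ax":0,"ay":0,"az":0,"gripper":1},{"dx":-0.063,"dy":-0.083,"dz":0,"ax":0,"ay":0,"az":0,"gripper":1}]' 30 >/dev/null
python3 -c "
from h import *
wind(18,20,err=False)"
```

```text
t 22.85 knob deg 39.9 rad 0.0408 z 0.0785 F [-0.5  2.6 -1. ] w 0.227
[-0.043 -0.118]
[-0.004 -0.125]
[ 0.035 -0.12 ]
[ 0.07  -0.104]
[ 0.099 -0.077]
[ 0.118 -0.043]
[ 0.125 -0.004]
[0.12  0.035]
[0.104 0.07 ]
[0.077 0.099]
[0.043 0.118]
[0.004 0.125]
[-0.035  0.12 ]
[-0.07   0.104]
[-0.099  0.077]
[-0.118  0.043]
[-0.125  0.004]
[-0.12  -0.035]
[-0.104 -0.07 ]
[-0.077 -0.099]
```

Four calls make one full turn (18° per row); I'll run the first two and check.

```bash

python3 -m crank '[{"dx":-0.043,"dy":-0.118,"dz":0,"ax":0,"ay":0,"az":0,"gripper":1},{"dx":-0.004,"dy":-0.125,"dz":0,"ax":0,"ay":0,"az":0,"gripper":1},{"dx":0.035,"dy":-0.12,"dz":0,"ax":0,"ay":0,"az":0,"gripper":1},{"dx":0.07,"dy":-0.104,"dz":0,"ax":0,"ay":0,"az":0,"gripper":1},{"dx":0.099,"dy":-0.077,"dz":0,"ax":0,"ay":0,"az":0,"gripper":1}]' 30 >/dev/null
python3 -c "
from h import *
wind(18,1)"
python3 -m crank '[{"dx":0.118,"dy":-0.043,"dz":0,"ax":0,"ay":0,"az":0,"gripper":1},{"dx":0.125,"dy":-0.004,"dz":0,"ax":0,"ay":0,"az":0,"gripper":1},{"dx":0.12,"dy":0.035,"dz":0,"ax":0,"ay":0,"az":0,"gripper":1},{"dx":0.104,"dy":0.07,"dz":0,"ax":0,"ay":0,"az":0,"gripper":1},{"dx":0.077,"dy":0.099,"dz":0,"ax":0,"ay":0,"az":0,"gripper":1}]' 30 >/dev/null
python3 -c "
from h import *
wind(18,1);fitfloat(save('scene','s14'),(.676,-.135))"
```

```text
t 23.35 knob deg -53.8 rad 0.0392 z 0.0782 F [-4.4 10.2  6.3] w 0.23
[ 0.117 -0.043]
t 23.85 knob deg -139.9 rad 0.0397 z 0.0785 F [16.4 12.  -8.6] w 0.227
[0.046 0.116]
n 959 mid [ 0.6788 -0.1351  0.1126] lean deg [-6.9 -2.3] rms 0.0012
```

```bash
sed -i 's/^AX=.*/AX=np.array([.4955,-.1713])/' h.py
python3 -m crank '[{"dx":0.03,"dy":0.126,"dz":0,"ax":0,"ay":0,"az":0,"gripper":1},{"dx":-0.002,"dy":0.127,"dz":0,"ax":0,"ay":0,"az":0,"gripper":1},{"dx":-0.035,"dy":0.12,"dz":0,"ax":0,"ay":0,"az":0,"gripper":1},{"dx":-0.07,"dy":0.104,"dz":0,"ax":0,"ay":0,"az":0,"gripper":1},{"dx":-0.099,"dy":0.077,"dz":0,"ax":0,"ay":0,"az":0,"gripper":1}]' 30 >/dev/null
python3 -c "
from h import *
wind(18,1,err=False);fitfloat(save('scene','s15'),(.686,-.135))"
python3 -m crank '[{"dx":-0.118,"dy":0.043,"dz":0,"ax":0,"ay":0,"az":0,"gripper":1},{"dx":-0.125,"dy":0.004,"dz":0,"ax":0,"ay":0,"az":0,"gripper":1},{"dx":-0.12,"dy":-0.035,"dz":0,"ax":0,"ay":0,"az":0,"gripper":1},{"dx":-0.104,"dy":-0.07,"dz":0,"ax":0,"ay":0,"az":0,"gripper":1},{"dx":-0.077,"dy":-0.099,"dz":0,"ax":0,"ay":0,"az":0,"gripper":1}]' 30 >/dev/null
python3 -c "
from h import *
wind(18,3,err=False);fitfloat(save('scene','s16'),(.696,-.135))"
```

```text
t 24.4 knob deg 128.6 rad 0.0405 z 0.0785 F [-1.3 -3.  -1.1] w 0.23
[-0.119  0.04 ]
n 944 mid [ 0.6889 -0.133   0.1126] lean deg [-7.  -2.3] rms 0.0012
t 24.95 knob deg 38.6 rad 0.0406 z 0.0783 F [-9.6 -4.8  2.8] w 0.224
[-0.04  -0.119]
[-0.001 -0.125]
[ 0.037 -0.119]
n 937 mid [ 0.6988 -0.131   0.1126] lean deg [-7. -2.] rms 0.0012
```

```bash

python3 -m crank '[{"dx":-0.033,"dy":-0.123,"dz":0,"ax":0,"ay":0,"az":0,"gripper":1},{"dx":-0.002,"dy":-0.125,"dz":0,"ax":0,"ay":0,"az":0,"gripper":1},{"dx":0.036,"dy":-0.12,"dz":0,"ax":0,"ay":0,"az":0,"gripper":1},{"dx":0.07,"dy":-0.104,"dz":0,"ax":0,"ay":0,"az":0,"gripper":1},{"dx":0.099,"dy":-0.077,"dz":0,"ax":0,"ay":0,"az":0,"gripper":1}]' 30 >/dev/null
python3 -c "
from h import *
wind(18,1)"
python3 -m crank '[{"dx":0.118,"dy":-0.043,"dz":0,"ax":0,"ay":0,"az":0,"gripper":1},{"dx":0.125,"dy":-0.004,"dz":0,"ax":0,"ay":0,"az":0,"gripper":1},{"dx":0.115,"dy":0.036,"dz":0,"ax":0,"ay":0,"az":0,"gripper":1},{"dx":0.095,"dy":0.07,"dz":0,"ax":0,"ay":0,"az":0,"gripper":1},{"dx":0.05,"dy":0.06,"dz":0,"ax":0,"ay":0,"az":0,"gripper":1}]' 30 >/dev/null
python3 -c "
from h import *
wind(7,5);wind(7,5,err=False);fitfloat(save('scene','s17'),(.716,-.131))"
```

```text
t 25.5 knob deg -52.0 rad 0.0399 z 0.0782 F [-4.7 10.7  6.2] w 0.228
[ 0.119 -0.04 ]
t 26.0 knob deg -130.4 rad 0.0397 z 0.0786 F [ 2.7  0.9 -3.4] w 0.228
[0.03  0.038]
[0.023 0.043]
[0.018 0.046]
[0.012 0.047]
[0.006 0.048]
t 26.0 knob deg -130.4 rad 0.0397 z 0.0786 F [ 2.7  0.9 -3.4] w 0.228
[0.028 0.04 ]
[0.023 0.043]
[0.018 0.046]
[0.012 0.047]
[0.006 0.048]
n 912 mid [ 0.7173 -0.1277  0.1126] lean deg [-7.1 -2.2] rms 0.0012
```

```bash

python3 -m crank '[{"dx":0.028,"dy":0.04,"dz":0,"ax":0,"ay":0,"az":0,"gripper":1},{"dx":0.023,"dy":0.043,"dz":0,"ax":0,"ay":0,"az":0,"gripper":1},{"dx":0.018,"dy":0.046,"dz":0,"ax":0,"ay":0,"az":0,"gripper":1},{"dx":0.01,"dy":0.04,"dz":0,"ax":0,"ay":0,"az":0,"gripper":1},{"dx":0.005,"dy":0.03,"dz":0,"ax":0,"ay":0,"az":0,"gripper":1}]' 30 >/dev/null
python3 -c "
from h import *
wind(7,1)"
python3 -m crank '[{"dx":0.002,"dy":0.02,"dz":0,"ax":0,"ay":0,"az":0,"gripper":1},{"dx":0,"dy":0,"dz":0,"ax":0,"ay":0,"az":0,"gripper":1},{"dx":0,"dy":0,"dz":0,"ax":0,"ay":0,"az":0,"gripper":1},{"dx":0,"dy":0,"dz":0,"ax":0,"ay":0,"az":0,"gripper":1},{"dx":0,"dy":0,"dz":0,"ax":0,"ay":0,"az":0,"gripper":1}]' 30 >/dev/null
python3 -c "
from h import *
wind(4,3,err=False);fitfloat(save('scene','s18'),(.722,-.128))"
```

```text
t 26.55 knob deg -163.4 rad 0.04 z 0.0785 F [ 3.  -1.  -3.1] w 0.224
[0.002 0.049]
t 27.05 knob deg -166.5 rad 0.0401 z 0.0784 F [ 3.4  2.3 -0.7] w 0.23
[0.    0.028]
[-0.002  0.028]
[-0.004  0.028]
n 918 mid [ 0.7211 -0.127   0.1127] lean deg [-6.9 -2.3] rms 0.0012
```

```bash

python3 -m crank '[{"dx":0,"dy":0.02,"dz":0,"ax":0,"ay":0,"az":0,"gripper":1},{"dx":0,"dy":0.02,"dz":0,"ax":0,"ay":0,"az":0,"gripper":1},{"dx":0,"dy":0.01,"dz":0,"ax":0,"ay":0,"az":0,"gripper":1},{"dx":0,"dy":0,"dz":0,"ax":0,"ay":0,"az":0,"gripper":1},{"dx":0,"dy":0,"dz":0,"ax":0,"ay":0,"az":0,"gripper":1}]' 30 >/dev/null
python3 -c "
from h import *
wind(4,3,err=False);fitfloat(save('scene','s19'),(.722,-.128))"
```

```text
t 27.6 knob deg -170.3 rad 0.04 z 0.0786 F [ 2.7 -8.5 -5. ] w 0.225
[-0.002  0.028]
[-0.004  0.028]
[-0.005  0.027]
n 909 mid [ 0.7214 -0.1266  0.1126] lean deg [-6.9 -2.2] rms 0.0012
```

Tangential force rose to 8.5 N (2.5 N normal) with the knob at the two-turn angle, so the tray is at the stop. I'll relax, release and retreat.

```bash

python3 -m crank '[{"dx":0,"dy":-0.02,"dz":0,"ax":0,"ay":0,"az":0,"gripper":1},{"dx":0,"dy":0,"dz":0,"ax":0,"ay":0,"az":0,"gripper":0.2},{"dx":0,"dy":0,"dz":0,"ax":0,"ay":0,"az":0,"gripper":0.1},{"dx":0,"dy":0,"dz":0,"ax":0,"ay":0,"az":0,"gripper":0},{"dx":0,"dy":0,"dz":0,"ax":0,"ay":0,"az":0,"gripper":0}]' 20 >/dev/null
python3 -m crank '[{"dx":0,"dy":0,"dz":-0.05,"ax":0,"ay":0,"az":0,"gripper":0},{"dx":0,"dy":0,"dz":-0.2,"ax":0,"ay":0,"az":0,"gripper":0},{"dx":0,"dy":0,"dz":-0.3,"ax":0,"ay":0,"az":0,"gripper":0},{"dx":0,"dy":0,"dz":-0.3,"ax":0,"ay":0,"az":0,"gripper":0},{"dx":0,"dy":0,"dz":-0.2,"ax":0,"ay":0,"az":0,"gripper":0}]' 20 >/dev/null
python3 -m crank '[{"dx":0,"dy":0,"dz":0,"ax":0,"ay":0,"az":0,"gripper":0},{"dx":0,"dy":0,"dz":0,"ax":0,"ay":0,"az":0,"gripper":0},{"dx":0,"dy":0,"dz":0,"ax":0,"ay":0,"az":0,"gripper":0},{"dx":0,"dy":0,"dz":0,"ax":0,"ay":0,"az":0,"gripper":0},{"dx":0,"dy":0,"dz":0,"ax":0,"ay":0,"az":0,"gripper":0}]' 20
python3 - <<'E'
from h import *
s=save('scene','s20');x=fitfloat(s,(.722,-.128))
t=save('top','t20');P=cloud(t);Q=P[160:240,270:350].reshape(-1,3)
Q=Q[(Q[:,2]>.036)&(Q[:,2]<.05)&(abs(Q[:,0]-.728)<.08)];r=cv2.minAreaRect((Q[:,:2]*1000).astype(np.float32));print(r)
P0=cloud(load('t0'));
for n,A in(('0',P0),('1',P)):
    m=(np.hypot(A[...,0]-.7231,A[...,1]-.1341)<.07)&(A[...,2]>.04)&(A[...,2]<.056);print('tin',A[m].mean(0))
fitfloat(t,(.722,-.128))
E
```

```text
t: 29.15
position: [0.4556, -0.178, 0.1826]
ee_rot: [[-0.982, -0.19, -0.002], [-0.19, 0.982, 0.002], [0.001, 0.003, -1.0]]
wrist_force: [0.5, 0.2, -0.0]
grip_width: 0.499
n 912 mid [ 0.7215 -0.1269  0.1126] lean deg [-6.8 -2.4] rms 0.0012
((725.3740234375, -126.61735534667969), (99.8740234375, 100.08586120605469), 11.025186538696289)
tin [0.72587793 0.13519079 0.04858104]
tin [0.72623603 0.13502555 0.04857814]
n 423 mid [ 0.72   -0.1272  0.1134] lean deg [-4.7 -2.5] rms 0.0025
```

```bash
python3 -c "
from workcell import bot
print(bot.job_done())"
```

```text
the job is handed in; nothing more can be done
None
```

I lifted the float by its collar, and the end away from the robot drooped, so that is the heavy end. I put it back in the cradle, picked it up again by the rim of the light disc so it hung heavy end down, and stood it on the tray. Then I wound the crank about 690° clockwise to the end stop, released the knob, retreated, and handed the job in at about 29 s.

What the last checks showed:
- **Tray:** it travelled 76 mm from its start at about 3 mm. The tangential force on the knob rose to 8.5 N at the two-turn angle, so I take it to be at the end stop. I judged this from the knob force and angle and the tray's position; I did not look at the gap to the stop directly.
- **Float:** it stands about 4 mm from the tray's middle, at rest. It kept the same lean, about 7° against a limit of 11.5°, through the whole winding.
- **Disagreement:** the scene camera measured the lean as about 7°, while a poorer fit from the top camera gave about 5°. Either way the float is not perfectly vertical.
- **Bystanders:** the tin has not moved (under 1 mm). I did not re-measure the screwdriver and pliers, but the arm never came near the pliers or down by the screwdriver.

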